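Weigh in two combustion boats: seat one, zero, hold the next over its nest

TASK

Weigh in the two ring-handled porcelain boats for the furnace: carry the wide boat over the drying glassware and set it gently down, not dropped, fully into the wide nest of the carrier on the balance, its ring handle through the gap towards the key panel, and let go of it; then press the zero key all the way down and let it come up. Then bring the narrow boat over and stop with it level about a centimetre above the narrow nest, lined up with it and with its handle the same way, touching neither the balance nor the other boat, and finish while still holding it there, so that the zero can settle before it is lowered. Leave the glassware and vials where they stand and do not overload the weighing pan.

Things in the scene. Friction and masses are not known exactly. Their poses are not given: they have to be found in the camera images.
- toploader: white and grey top-loading balance, 210 mm wide (y), 300 long (x), fixed to the table. Origin: centre of its underside; its -x side is the front with the low grey key panel (top 42 mm above the table), the steel pan (182 x 172 mm) is centred 50 mm behind the origin. On the pan is fixed an aluminium boat carrier: two nests side by side, guides up to 83 mm above the table
- weigh_pan (a joint): how far the weighing pan with the carrier is pressed down, m: 0 unloaded, 0.0002 for 1 N, hard stop at 0.004 (20 N)
- zero_key (a joint): zero key: a grey bar on the front panel, 24 mm (x) by 56 mm (y), 8 mm proud of the panel, pressed straight down from above; 0 up, 0.004 m fully down, takes about 5.5 N and springs back
- zero_key_top (a point): centre of the top face of the zero key when up, 50 mm above the table, 122 mm in front of the balance's origin
- wide_nest (a point): centre of the seat of the wide nest, 72 mm above the table, 62 mm behind the balance's origin, 41 mm to its right. Axes as the balance: -x to its front, +y left. Inside 40 x 94 mm (wide boat has 3 mm play each side, 5 at the ends), corner guides 9 mm high, back stop 11 mm, front stop with a 12 mm gap for the ring handle; sides open for the fingers over the middle 58 mm
- narrow_nest (a point): centre of the seat of the narrow nest, 72 mm above the table, 62 mm behind the balance's origin, 45 mm to its left (+y); axes and make as the wide nest, but 28 mm wide inside
- wide_boat: white porcelain combustion boat, the wide one: open trough 34 mm wide (y), body 84 mm long (x), 16 mm high, walls 3 mm, about 70 g, with a ring handle on its -x end that reaches 74 mm from the origin. Origin: centre of the underside of the trough; z up. Straight side walls, gripped across the width at the middle
- wide_boat_ring (a point): centre of the wide boat's ring handle (20 mm across, 5 mm thick, its underside 6 mm above the boat's underside), 63.5 mm from the boat's origin towards its -x
- narrow_boat: white porcelain combustion boat, the narrow one: as the wide boat in length, height and handle, but 22 mm wide, about 50 g. Origin: centre of the underside of the trough; z up
- narrow_boat_ring (a point): centre of the narrow boat's ring handle, 63.5 mm from the boat's origin towards its -x
- beaker_400: glass beaker standing upside down in the drying row between the boats and the balance, 98 mm tall, 78 mm across, loose. Origin: centre of its underside
- conical_1: glass conical flask standing upside down in the drying row between the boats and the balance, 119 mm tall, 73 mm across, loose. Origin: centre of its underside
- conical_2: glass conical flask standing upside down in the drying row between the boats and the balance, 116 mm tall, 71 mm across, loose. Origin: centre of its underside
- conical_3: glass conical flask standing upside down in the drying row between the boats and the balance, 123 mm tall, 75 mm across, loose. Origin: centre of its underside
- sample_vial_1: sample vial with a white screw cap near the right edge of the table, beside the boats, 58 mm tall, 27 mm across, loose. Origin: centre of its underside
- sample_vial_2: sample vial with a black screw cap near the right edge of the table, beside the boats, 58 mm tall, 27 mm across, loose. Origin: centre of its underside
There are look-alikes about, which are no part of the job. Leave any blue or green look-alike of the narrow_boat alone.

How it is judged:
On the way, in this order (a step that is already met when the one before it is completed fails the run):
1. the wide boat lies fully down in the wide nest, handle through the front gap, let go (x of wide_boat in the frame of wide_nest between -0.006 and 0.006 m and y of wide_boat in the frame of wide_nest between -0.005 and 0.005 m and z of wide_boat in the frame of wide_nest between -0.003 and 0.003 m and angle between wide_boat's own z axis and vertical below 0.05 rad and x of wide_boat_ring in the frame of wide_nest below -0.05 m and contact force between the fingers and wide_boat below 0.05 N), for 0.2 s.
2. the zero key is pressed down while the wide boat lies in its nest and the narrow boat still stands on the table (all of step 1 and value of joint zero_key above 0.003 m and height (world z) of narrow_boat below 0.02 m), for 0.05 s.
3. the zero key has come up again (value of joint zero_key below 0.001 m and contact force between the fingers and toploader below 0.05 N), for 0.1 s.
At the end, for the whole second after the job is handed in: Wide boat released in the wide nest (6 mm along, 5 across, 3 in height, tilt 0.05), narrow boat held still 4 to 30 mm above the narrow nest's seat (9 mm along, 7 across, 0.12 rad turn and tilt), both rings to the front, narrow boat and robot touching neither balance nor wide boat; key up (all of step 1 and all of step 3 and x of narrow_boat in the frame of narrow_nest between -0.009 and 0.009 m and y of narrow_boat in the frame of narrow_nest between -0.007 and 0.007 m and z of narrow_boat in the frame of narrow_nest between 0.004 and 0.03 m and x of narrow_boat_ring in the frame of narrow_nest below -0.045 m and angle between the x axis of narrow_boat and the x axis of narrow_nest, either way round below 0.12 rad and angle between narrow_boat's own z axis and vertical below 0.12 rad and contact force between the fingers and narrow_boat above 0.5 N and contact force between narrow_boat and toploader below 0.02 N and contact force between narrow_boat and wide_boat below 0.02 N and contact force between the arm and toploader below 0.05 N and linear speed of narrow_boat below 0.015 m/s); the arm keeps its last pose, push and grip.
It fails at once if glassware or a vial is shifted by more than 30 mm or knocked over (distance of any of beaker_400, conical_1, conical_2, conical_3, sample_vial_1, sample_vial_2 from where it was at the start of the episode above 0.03 m).
It fails at once if the weighing pan is overloaded (pressed down with more than about 16 N) (value of joint weigh_pan above 0.0032 m).
It fails at once if the wide boat is dropped on the balance (let go more than 14 mm above its seat) (contact force between the fingers and wide_boat below 0.001 N and horizontal distance between wide_boat and toploader below 0.17 m and z of wide_boat in the frame of wide_nest above 0.014 m).
It fails at once if the narrow boat is set on the balance (contact force between narrow_boat and toploader above 2 N).
It also fails if it takes over 67 s, if anything falls off the work surface, if the arm or the gripper's body presses on something with over 40 N, if the wrist force passes 120 N, or if a joint passes its speed limit or range.

ROBOT

A 6-joint arm with a two-finger parallel gripper is mounted at the origin on the work surface; the furniture and walls round the work are solid. World frame = base frame: x ahead of the robot, y to its left, z up, the work surface at z = 0. Lengths are in m, angles in rad, forces in N, time in s.
With the tool pointing down it reaches from about 0.4 to 0.825 m from the base axis. Payload 7 kg.
Tool frame: the origin (TCP) lies at the very end of the fingers, on their centre line; the grasp point (between the pads) lies arm.hold_point_z behind it (arm.hold_point_z is the distance from the TCP to the grasp point, in m); z points along the fingers, y is the line along which they close (so a half turn about z gives the same grasp; the last joint's range is limited). The gripper opens to 88 mm and grips with 3 to 60 N. Pads are 19 mm wide; open, the fingers measure 130 mm over their backs; the gripper's body (78 mm by 193 mm) begins 47 mm behind the grasp point.
Start: joints at [1.445, 0.359, 0.012, 0, -1.224, -0.288], TCP at [0.271, 0.618, 0.227] pointing down, gripper open.
Joint ranges: [-3.07, 3.07], [-1.43, 2.12], [-1.02, 1.25], [-3.03, 1.67], [-3.05, -0], [-3.03, 3.03]. Speed limits (rad/s): [2.39, 2.39, 3.01, 3.14, 3.14, 3.14].

INTERFACE

Orientations are given as [roll, pitch, yaw] about the fixed x, y, z axes, in that order (R = Rz(yaw) Ry(pitch) Rx(roll)).
In Python, from station import arm gives the robot as it stands.
- The arm moves only by the tool advance, called after ">>>" by a JSON object that holds its "name" and its "arguments". Schema: {"type":"object","properties":{"offsets":{"type":"array","items":{"type":"array","items":{"type":"number"},"minItems":5,"maxItems":5},"minItems":1,"maxItems":20},"squeeze":{"type":"number"},"only":{"type":"string"},"quiet":{"type":"boolean"},"lines":{"type":"string"}},"required":["offsets"],"additionalProperties":false}. offsets is a list of rows, 1 to 20 of them, each of 5 numbers: the finger opening in m, then dx, dy, dz in mm, then a turn about the tool's z in rad; each row is the pose to reach, as a shift and turn from the pose commanded when the call began, along the tool's axes at that moment; what a row does not reach only later rows make up. A row lasts 1/12 s, in which the tool goes at most 0.0417 m and 0.125 rad, less where a joint would pass 70% of its speed; a pose out of reach is approached as far as the arm can. The fingers move at their own pace and stop on an object; squeeze is the grip in N (left out, the last holds). Time passes only in rows, so rows that do not move let the fingers close. The tool returns the time, the measured TCP pose, the force, the opening and the grip force at its end. only (a regular expression) keeps the lines of the reply that match it, lines (a string "A,B") keeps lines A to B, and quiet returns only ok. Input that does not fit is refused with a message, and nothing moves.
- arm.get_state(): the state, without advancing time (a new reading comes with each control period).
- arm.grab_frame(name): name is "scene" or "top" or "wrist"; returns the picture (420x560x3 uint8, red, green, blue); there is no depth.
- arm.camera_params(name): a dict with "fx", "fy", "cx", "cy" (pixels), "D" ([k1, k2, p1, p2, k3] as OpenCV has them; the pictures are not rectified), "T" (4x4, takes a point from camera to world coordinates); the wrist camera has in their place "hand_eye" (4x4, takes a point from camera to tool coordinates, whose origin is the TCP and whose axes are the flange's). Camera axes: x right, y down, z forward; pixel columns grow to the right and rows downward; lengths in m; the calibration is good to about 2 mm. A picture is of the moment at which its call begins: read the wrist's pose just before it. camera_params takes no time and is no camera call.
- arm.job_done(): hands the job in; it is judged then, once.
The state is a dict: "t": time; "q": joint angles; "qd": joint speeds; "joint_efforts": joint torques, N m; "eef_pos": TCP position; "ee_rot": TCP orientation; "force": force on the tool from outside, world axes, zero at the start; "moment": the same for the moment, N m; "width": finger opening in m; "gripper_force": force on a finger pad.
Only numpy, scipy, OpenCV 4.12 (cv2) and the standard library are available. Lean on these libraries where they do the work, as an engineer would, in place of code of your own. Each camera call takes 0.05 s, during which the arm holds its last target. There are 200 camera calls.

## Working session

There is one attempt and no reset: what is moved stays moved. The work goes in short steps, Python scripts to look and compute and a tool call to move; the robot and the scene stay as the last step left them, time stands still between calls to the robot, and variables do not carry over. Pictures are saved under pics/ and viewed, at most 13 in all, crops included, and the job is handed in when it is done.

```bash
ls; mkdir -p pics
```

Create h.py:
```python
import numpy as np, cv2
from scipy.spatial.transform import Rotation as R
from station import arm
def snap(n,f):
    im=arm.grab_frame(n)[:,:,::-1]; cv2.imwrite('pics/raw_'+f,im); return im
def campose(n):
    p=arm.camera_params(n); K=np.array([[p['fx'],0,p['cx']],[0,p['fy'],p['cy']],[0,0,1.]])
    return p,K,np.array(p['D'],float)
def toolT(s=None):
    s=s or arm.get_state(); T=np.eye(4); T[:3,3]=s['eef_pos']; e=np.array(s['ee_rot'],float)
    T[:3,:3]=R.from_euler('xyz',e).as_matrix() if e.size==3 else e; return T
def camT(n,s=None):
    p,K,D=campose(n); T=np.array(p['T']) if n!='wrist' else toolT(s)@np.array(p['hand_eye']); return T,K,D
def pix2w(n,px,z,s=None,T=None):
    T0,K,D=camT(n,s); T=T0 if T is None else T
    u=cv2.undistortPoints(np.array(px,float).reshape(-1,1,2),K,D).reshape(-1,2)
    d=np.c_[u,np.ones(len(u))]@T[:3,:3].T; o=T[:3,3]
    return o+d*((np.broadcast_to(z,len(u))-o[2])/d[:,2])[:,None]
def w2pix(n,P,s=None):
    T,K,D=camT(n,s); Ti=np.linalg.inv(T)
    return cv2.projectPoints(np.array(P,float).reshape(-1,3),cv2.Rodrigues(Ti[:3,:3])[0],Ti[:3,3],K,D)[0].reshape(-1,2)
```

Run:
```python
from h import *
a=snap('top','t0.png'); b=snap('scene','s0.png')
cv2.imwrite('pics/t0.png',cv2.resize(a,(800,600),interpolation=cv2.INTER_CUBIC)); cv2.imwrite('pics/s0.png',b)
s=arm.get_state(); print(s, arm.hold_point_z)
for n in('top','scene'): print(camT(n))
print(arm.camera_params('wrist'))
```

```text
pics
{'t': 0.1, 'q': array([ 1.44508327e+00,  3.59295872e-01,  1.11822963e-02, -3.34969912e-04,
       -1.22411669e+00, -2.88128474e-01]), 'qd': array([-0.00124626,  0.00067471,  0.00145303,  0.00205263,  0.00036142,
        0.00128645]), 'joint_efforts': array([-1.73227516e-03, -5.84163952e+01,  2.93749827e+01,  7.01562077e+00,
        1.01455289e-02, -5.44896693e-05]), 'eef_pos': array([0.27126043, 0.61762271, 0.22573801]), 'ee_rot': array([ 3.14012834e+00, -1.05572277e-04, -4.13955499e-01]), 'force': array([-0.39360147,  0.17451208, -0.34058141]), 'moment': array([ 0.01644146, -0.03640913,  0.05105251]), 'gripper_force': 0.0, 'width': 0.08767994399428086} 0.0188
(array([[ 0.02313862, -0.98812309,  0.15191233,  0.34124321],
       [-0.99970284, -0.0240351 , -0.00406739, -0.07086765],
       [ 0.0076703 , -0.15177307, -0.9883856 ,  1.17889556],
       [ 0.        ,  0.        ,  0.        ,  1.        ]]), array([[451.43753687,   0.        , 288.4531311 ],
       [  0.        , 451.43753687, 220.52420747],
       [  0.        ,   0.        ,   1.        ]]), array([0.04060478, 0.   
[... 357 characters left out ...]
      , 507.81484107, 207.80865609],
       [  0.        ,   0.        ,   1.        ]]), array([-0.00461383,  0.        ,  0.        ,  0.        ,  0.        ]))
{'fx': 332.61457994804204, 'fy': 332.61457994804204, 'cx': 274.0219009149615, 'cy': 207.45775201741066, 'D': array([-0.01213929,  0.        ,  0.        ,  0.        ,  0.        ]), 'hand_eye': array([[-3.83601761e-04, -9.56888723e-01, -2.90454514e-01,
         7.84006732e-02],
       [ 9.99999924e-01, -3.89029235e-04, -3.90561802e-05,
        -4.70257496e-04],
       [-7.56228791e-05, -2.90454507e-01,  9.56888799e-01,
        -1.58529255e-01],
       [ 0.00000000e+00,  0.00000000e+00,  0.00000000e+00,
         1.00000000e+00]])}
```

View pics/t0.png

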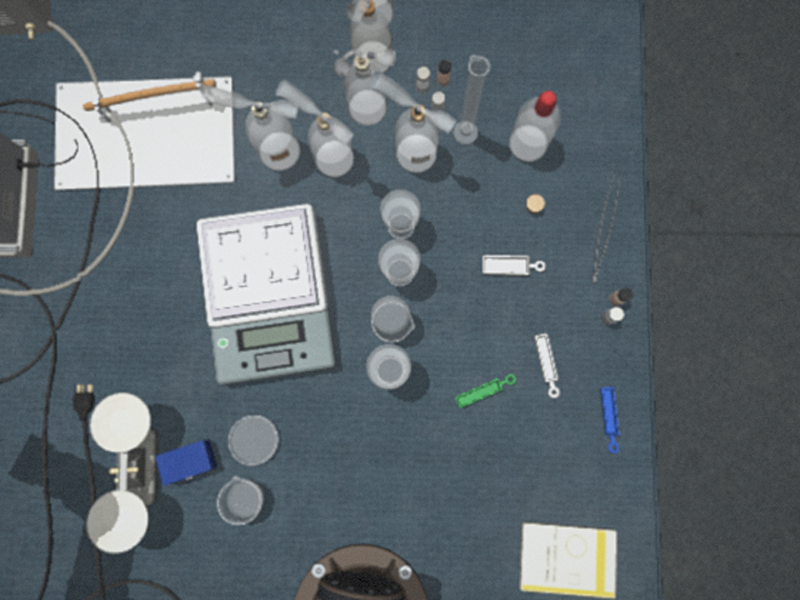

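View pics/s0.png

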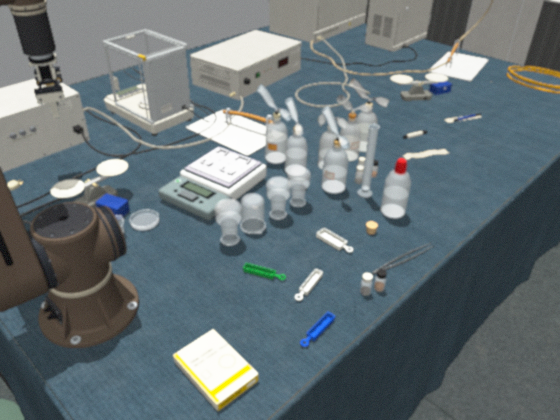

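The top view (800x600 scale) shows these boat-like objects:
- white, broad, at (507,265), ring at (540,266)
- white, slim, at (545,360), ring at (553,392)
- green at (485,391)
- blue at (610,415)

The wide boat is the broad white one and the narrow boat is the slim white one. The green and blue ones are look-alikes. The balance is at (265,295) with its key panel at the bottom, and the glass row is at x≈395. I'll confirm in enlarged crops.

Run:
```python
from h import *
a=cv2.imread('pics/raw_t0.png')
# crop 1: boats raw x 315..445, y 165..295 ; crop 2: balance raw x130..240,y135..275
c=cv2.resize(a[165:285,310:460],None,fx=5,fy=5,interpolation=cv2.INTER_CUBIC); cv2.imwrite('pics/c1.png',c)
c=cv2.resize(a[138:273,130:300],None,fx=4.4,fy=4.4,interpolation=cv2.INTER_CUBIC); cv2.imwrite('pics/c2.png',c)
```

```text
(no output)
```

View pics/c1.png

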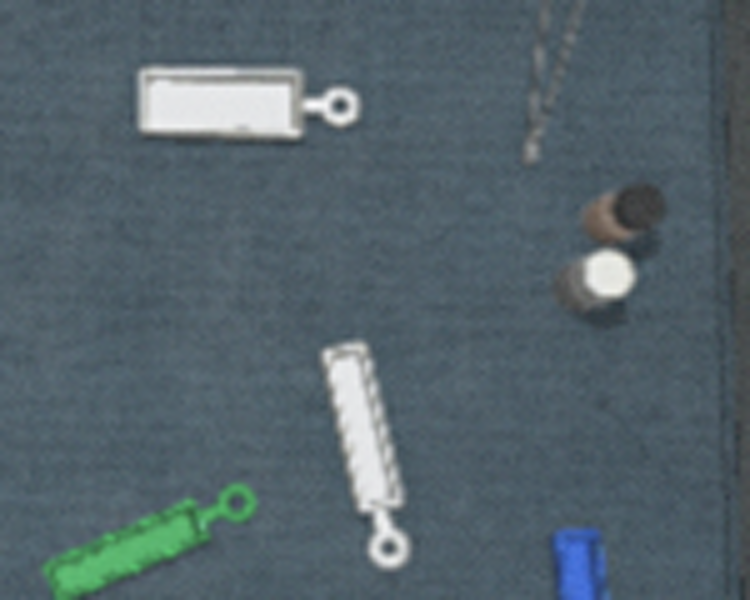

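View pics/c2.png

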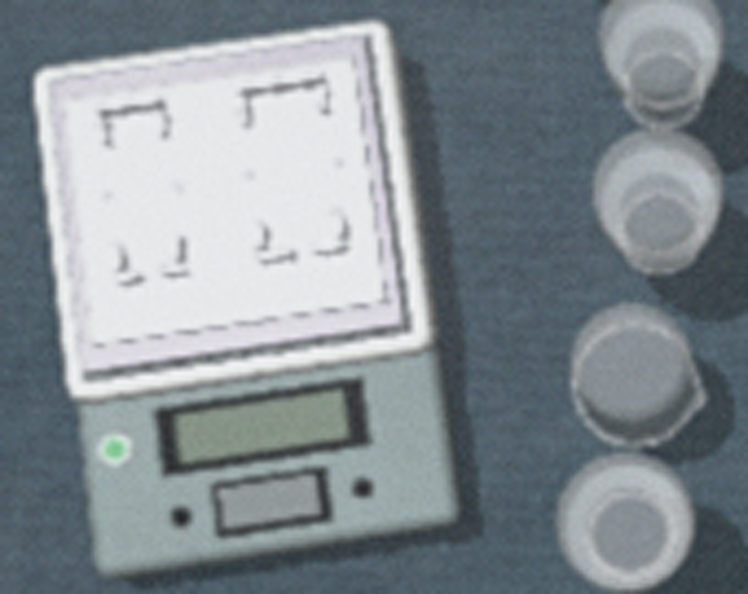

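c1 confirms the candidates.
- **Wide boat:** rim corners at (140,68), (303,67), (302,138), (140,135), ring at (341,106).
- **Narrow boat:** rim corners at (322,352), (366,342), (403,500), (361,513), ring at (389,547). It is white, unlike the green and blue ones.

c2 shows the key at (213,485), (325,468), (330,520), (219,535). It also shows the panel's front corners at (100,575) and (458,520), and the nest guides.

Run:
```python
from h import *
np.set_printoptions(precision=4,suppress=True)
def c1(p): return np.array([310,165])+(np.array(p)+.5)/5-.5
def c2(p): return np.array([130,138])+(np.array(p)+.5)/4.4-.5
def W(p,z): return pix2w('top',p,z)[:,:2]
for nm,c,r in (('wide',[(140,68),(303,67),(302,138),(140,135)],(341,106)),('narrow',[(322,352),(366,342),(403,500),(361,513)],(389,547))):
    C=W(c1(c),.016); rg=W(c1([r]),.0085)[0]; m=C.mean(0); d=m-rg
    e=np.linalg.norm(np.roll(C,-1,0)-C,axis=1)
    print(nm,m,'ring',rg,'dist',np.linalg.norm(d),'yaw',np.arctan2(d[1],d[0]),'edges',e)
key=W(c2([(213,485),(325,468),(330,520),(219,535)]),.046);print('key',key.mean(0),np.linalg.norm(np.roll(key,-1,0)-key,axis=1), key)
f=W(c2([(100,575),(458,520)]),.042); d=f[0]-f[1]; yaw=np.arctan2(-d[0],d[1]); print('front',f,np.linalg.norm(d),'yaw',yaw)
d=key[0]-key[1]+key[3]-key[2]; print('yawkey',np.arctan2(-d[0],d[1]))
k=key.mean(0)
for y in(yaw,np.arctan2(-d[0],d[1])):
    Rm=np.array([[np.cos(y),-np.sin(y)],[np.sin(y),np.cos(y)]])
    print('o',k+Rm@[.122,0],'wn',k+Rm@[.184,-.041],'nn',k+Rm@[.184,.045])
print('guides',W(c2([(245,90),(325,80),(263,262),(345,250),(104,112),(165,103),(120,280),(185,270)]),.083))
g=W(c2([(662,45),(657,195),(635,375),(626,520)]),.1); print('glass@.1',g)
```

```text
wide [ 0.619  -0.2459] ring [ 0.6201 -0.3106] dist 0.06464272256205778 yaw 1.5877278315965502 edges [0.0862 0.0384 0.0852 0.0362]
narrow [ 0.4493 -0.3191] ring [ 0.3881 -0.3335] dist 0.06289646522504608 yaw 0.23111756554491014 edges [0.0235 0.0833 0.0227 0.0849]
key [0.4306 0.1655] [0.0639 0.0299 0.063  0.0288] [[0.4394 0.1994]
 [0.4506 0.1364]
 [0.421  0.1321]
 [0.4111 0.1942]]
front [[0.3874 0.2607]
 [0.423  0.0599]] 0.2038820849577001 yaw 0.17559855273485334
yawkey 0.16669493440526828
o [0.5507 0.1868] wn [0.6189 0.1573] nn [0.6039 0.242 ]
o [0.5509 0.1858] wn [0.6188 0.1556] nn [0.6045 0.2404]
guides [[0.6612 0.1858]
 [0.6683 0.141 ]
 [0.562  0.1702]
 [0.5701 0.1248]
 [0.6461 0.2643]
 [0.6523 0.2304]
 [0.5497 0.249 ]
 [0.5563 0.2134]]
glass@.1 [[ 0.6886 -0.0503]
 [ 0.6021 -0.0498]
 [ 0.5006 -0.0404]
 [ 0.4209 -0.0377]]
```

Careful with the scale: shifts go in mm. That gives: 0.666 m is 666, 0.651 m is 651.

>>> {"name": "advance", "arguments": {"offsets": [[0.088, 30, 30, 0, 0.1], [0.088, 60, 60, 0, 0.2], [0.088, 666, 651, 0, 1.14], [0.088, 666, 651, 0, 1.14], [0.088, 666, 651, 0, 1.14], [0.088, 666, 651, 0, 1.14], [0.088, 666, 651, 0, 1.14], [0.088, 666, 651, 0, 1.14], [0.088, 666, 651, 0, 1.14], [0.088, 666, 651, 0, 1.14], [0.088, 666, 651, 0, 1.14], [0.088, 666, 651, 0, 1.14], [0.088, 666, 651, 0, 1.14], [0.088, 666, 651, 0, 1.14], [0.088, 666, 651, 0, 1.14], [0.088, 666, 651, 0, 1.14], [0.088, 666, 651, 0, 1.14], [0.088, 666, 651, 0, 1.14], [0.088, 666, 651, 0, 1.14], [0.088, 666, 651, 0, 1.14]], "squeeze": 15}}

```text
t: 1.77
eef_pos: [0.5829, -0.1571, 0.2263]
ee_rot: [3.141, 0.0, -1.554]
force: [0.5, 1.3, -0.5]
width: 0.0878
gripper_force: 0.0
```

To row units: 0.09 m is 90, 0.07 m is 70.

>>> {"name": "advance", "arguments": {"offsets": [[0.088, 40, -15, 20, 0], [0.088, 75, -30, 50, 0], [0.088, 90, -35, 70, 0], [0.088, 90, -35, 70, 0], [0.088, 90, -35, 70, 0], [0.088, 90, -35, 70, 0]]}}

```text
t: 2.27
eef_pos: [0.6191, -0.2445, 0.1565]
ee_rot: [3.141, -0.0, -1.554]
force: [0.6, 0.8, 0.7]
width: 0.0876
gripper_force: 0.0
```

Run:
```python
from h import *
s=arm.get_state(); print(s['eef_pos'],s['ee_rot']); np.save('s1.npy',np.r_[s['eef_pos'],s['ee_rot']])
a=snap('wrist','w1.png'); cv2.imwrite('pics/w1.png',cv2.resize(a,(784,588),interpolation=cv2.INTER_CUBIC))
```

```text
[ 0.61914658 -0.24445133  0.15645418] [ 3.14085945e+00 -1.59339429e-04 -1.55415854e+00]
```

View pics/w1.png

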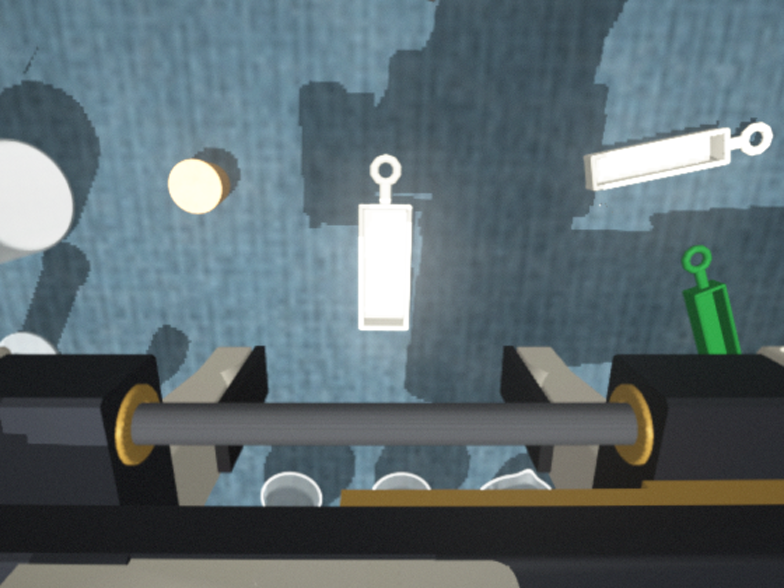

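The wrist view shows the wide boat between the fingers, with rim corners at (359,205), (412,205), (409,330), (359,329) and ring at (386,170). The narrow boat is at upper right, with rim corners at (585,158), (726,128), (731,159), (593,190) and ring at (756,138).

Run:
```python
from h import *
np.set_printoptions(precision=4,suppress=True)
v=np.load('s1.npy'); s=dict(eef_pos=v[:3],ee_rot=v[3:])
def f(p): return (np.array(p)+.5)/1.4-.5
for nm,c,r in (('wide',[(359,205),(412,205),(409,330),(359,329)],(386,170)),('narrow',[(585,158),(726,128),(731,159),(593,190)],(756,138))):
    C=pix2w('wrist',f(c),.016,s)[:,:2]; rg=pix2w('wrist',f([r]),.0085,s)[0,:2]; m=C.mean(0); d=m-rg
    print(nm,m,'ring',rg,np.linalg.norm(d),'yaw',np.arctan2(d[1],d[0]),np.linalg.norm(np.roll(C,-1,0)-C,axis=1))
```

```text
wide [ 0.6184 -0.2464] ring [ 0.6186 -0.3101] 0.06370865980575408 yaw 1.5744927446003476 [0.0337 0.0852 0.0344 0.0845]
narrow [ 0.4496 -0.3201] ring [ 0.3854 -0.3341] 0.0656945550943221 yaw 0.2142420501888204 [0.0865 0.0196 0.0863 0.0208]
```

To row units: 0.151 m is 151, 0.15 m is 150.

>>> {"name": "advance", "arguments": {"offsets": [[0.07, 2, 0.5, 40, 0], [0.07, 2, 0.5, 80, 0], [0.07, 2, 0.5, 110, 0], [0.07, 2, 0.5, 130, 0], [0.07, 2, 0.5, 142, 0], [0.07, 2, 0.5, 150, 0], [0.07, 2, 0.5, 151, 0], [0.07, 2, 0.5, 151, 0], [0.02, 2, 0.5, 151, 0], [0.02, 2, 0.5, 151, 0], [0.02, 2, 0.5, 151, 0], [0.02, 2, 0.5, 151, 0], [0.02, 2, 0.5, 151, 0], [0.02, 2, 0.5, 151, 0], [0.02, 2, 0.5, 151, 0], [0.02, 2, 0.5, 151, 0]], "squeeze": 15}}

```text
t: 3.65
eef_pos: [0.6188, -0.2465, 0.0058]
ee_rot: [-3.141, -0.0, -1.554]
force: [-1.6, 0.4, 2.2]
width: 0.0336
gripper_force: 15.0
```

>>> {"name": "advance", "arguments": {"offsets": [[0.02, 0, 0, -10, 0], [0.02, 0, 0, -40, 0], [0.02, 0, 0, -75, 0], [0.02, 0, 0, -110, 0], [0.02, 0, 0, -145, 0], [0.02, 0, 0, -180, 0], [0.02, -10, 0, -200, 0.1], [0.02, -30, 0, -210, 0.2], [0.02, -60, 2, -215, 0.32], [0.02, -90, 5, -220, 0.44], [0.02, -120, 8, -220, 0.56], [0.02, -150, 10, -220, 0.68], [0.02, -180, 12, -220, 0.8], [0.02, -210, 14, -220, 0.92], [0.02, -240, 14, -220, 1.04], [0.02, -260, 14, -220, 1.16], [0.02, -270, 14, -220, 1.28], [0.02, -276, 14, -220, 1.38], [0.02, -276, 14, -220, 1.42], [0.02, -276, 14, -220, 1.42]]}}

```text
t: 5.32
eef_pos: [0.5998, 0.0299, 0.2261]
ee_rot: [3.141, 0.0, -2.975]
force: [-0.6, -0.6, -0.7]
width: 0.0338
gripper_force: 15.0
```

>>> {"name": "advance", "arguments": {"offsets": [[0.02, 0, 0, 0, 0], [0.02, 0, 0, 0, 0], [0.02, 0, 0, 0, 0]]}}

```text
t: 5.57
eef_pos: [0.6, 0.029, 0.2257]
ee_rot: [3.142, 0.0, -2.973]
force: [-0.4, -0.3, -0.4]
width: 0.0336
gripper_force: 15.0
```

Run:
```python
from h import *
s=arm.get_state(); np.save('s2.npy',np.r_[s['eef_pos'],s['ee_rot']])
a=snap('wrist','w2.png'); cv2.imwrite('pics/w2.png',cv2.resize(a,(784,588),interpolation=cv2.INTER_CUBIC))
```

```text
(no output)
```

View pics/w2.png

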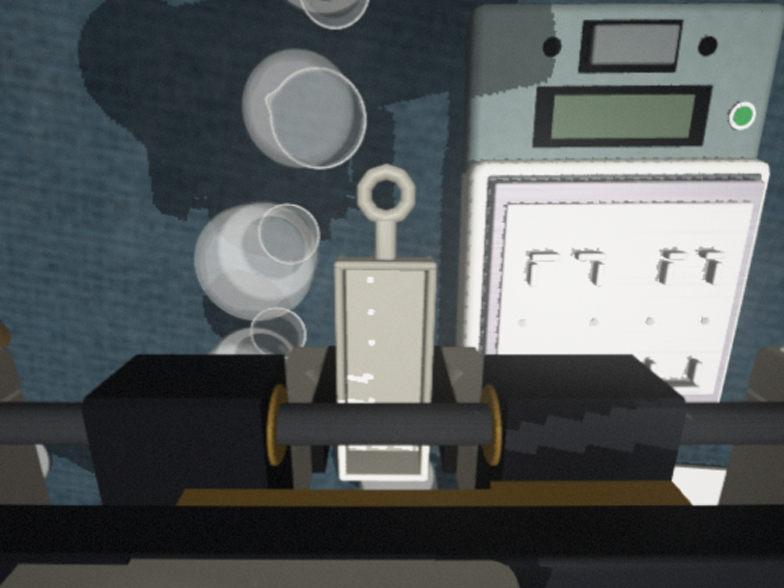

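The wrist view shows the boat held level. The key is at about (635,45), and the nest fronts are at about (563,265) for wide and (690,262) for narrow. I'll enlarge the balance for accuracy.

Run:
```python
import cv2
a=cv2.imread('pics/raw_w2.png')[135:290,345:550]
cv2.imwrite('pics/c3.png',cv2.resize(a,None,fx=3.8,fy=3.8,interpolation=cv2.INTER_CUBIC))
```

```text
(no output)
```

View pics/c3.png

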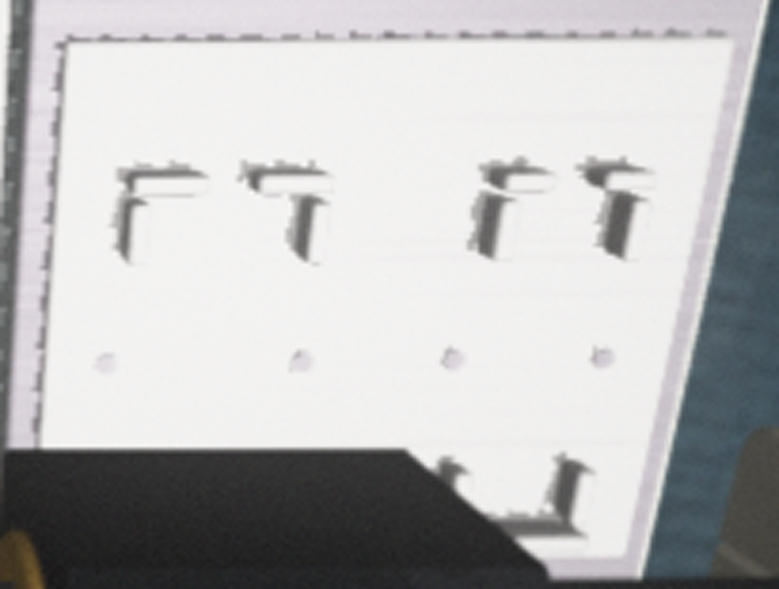

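The crop shows the gap centres of the front stops at (235,183) for wide and (580,181) for narrow. The screw dots are at (105,363), (302,362), (453,359), (602,358).

Run:
```python
from h import *
np.set_printoptions(precision=4,suppress=True)
v=np.load('s2.npy'); s=dict(eef_pos=v[:3],ee_rot=v[3:]); print(v)
def f(p): return np.array([345,135])+(np.array(p)+.5)/3.8-.5
def g(p): return (np.array(p)+.5)/1.4-.5
W=lambda p,z: pix2w('wrist',p,z,s)[:,:2]
gap=W(f([(235,183),(580,181)]),.081); print('gaps',gap,np.linalg.norm(gap[0]-gap[1]))
d=gap[1]-gap[0]; print('yaw',np.arctan2(-d[0],d[1]))
dots=W(f([(105,363),(302,362),(453,359),(602,358)]),.072); print('dots',dots, dots[:2].mean(0),dots[2:].mean(0))
d=dots[3]-dots[0]; y=np.arctan2(-d[0],d[1]); print('yaw',y)
key=W(g([(592,25),(680,22),(678,66),(590,70)]),.05); print('key',key.mean(0),key)
k=key.mean(0)
for y in(.165,.175):
    Rm=np.array([[np.cos(y),-np.sin(y)],[np.sin(y),np.cos(y)]])
    print('from key wn',k+Rm@[.184,-.041],'nn',k+Rm@[.184,.045], 'gapframe', Rm.T@(gap-k).T)
# held boat: ring & rim
t=v[2]-.0055; r=W(g([(386,194)]),t+.0085); print('ring',r)
C=W(g([(336,262),(434,262)]),t+.016); print('rim front',C,C.mean(0), 'tool', v[:2])
```

```text
[ 0.6     0.029   0.2257  3.1416  0.0001 -2.9731]
gaps [[0.5686 0.1496]
 [0.5538 0.2337]] 0.08540915216124564
yaw 0.17491505316029382
dots [[0.6227 0.1333]
 [0.6137 0.1847]
 [0.6062 0.224 ]
 [0.5993 0.2632]] [0.6182 0.159 ] [0.6028 0.2436]
yaw 0.17781389382747836
key [0.4309 0.1667] [[0.4239 0.1354]
 [0.4123 0.191 ]
 [0.4374 0.1985]
 [0.4498 0.1418]]
from key wn [0.6191 0.1565] nn [0.605  0.2413] gapframe [[ 0.1331  0.1322]
 [-0.0395  0.0459]]
from key wn [0.6192 0.1584] nn [0.6042 0.243 ] gapframe [[ 0.1327  0.1327]
 [-0.0408  0.0446]]
ring [[0.5361 0.0194]]
rim front [[0.5597 0.0068]
 [0.5544 0.0383]] [0.557  0.0226] tool [0.6   0.029]
```

To row units: 0.1 m is 100, -0.02 m is -20.

>>> {"name": "advance", "arguments": {"offsets": [[0.02, -10, 30, 0, -0.005], [0.02, -20, 60, 0, -0.005], [0.02, -32, 95, 10, -0.005], [0.02, -39, 118, 40, -0.005], [0.02, -41, 124, 70, -0.005], [0.02, -41, 124, 100, -0.005], [0.02, -41, 124, 115, -0.005], [0.02, -41, 124, 118, -0.005], [0.02, -41, 124, 118, -0.005], [0.02, -41, 124, 118, -0.005]]}}

```text
t: 6.45
eef_pos: [0.6207, 0.1584, 0.1087]
ee_rot: [-3.142, 0.001, -2.969]
force: [0.0, -0.1, -0.7]
width: 0.0334
gripper_force: 15.0
```

Run:
```python
from h import *
np.set_printoptions(precision=4,suppress=True)
s=arm.get_state(); print(s['eef_pos'],s['ee_rot'],s['force']); np.save('s3.npy',np.r_[s['eef_pos'],s['ee_rot']])
a=snap('wrist','w3.png'); cv2.imwrite('pics/w3.png',cv2.resize(a[60:345,200:560],(760,602),interpolation=cv2.INTER_CUBIC)[:600])
```

```text
[0.6207 0.1584 0.1087] [-3.1416  0.0014 -2.9686] [ 0.0358 -0.1455 -0.6676]
```

View pics/w3.png

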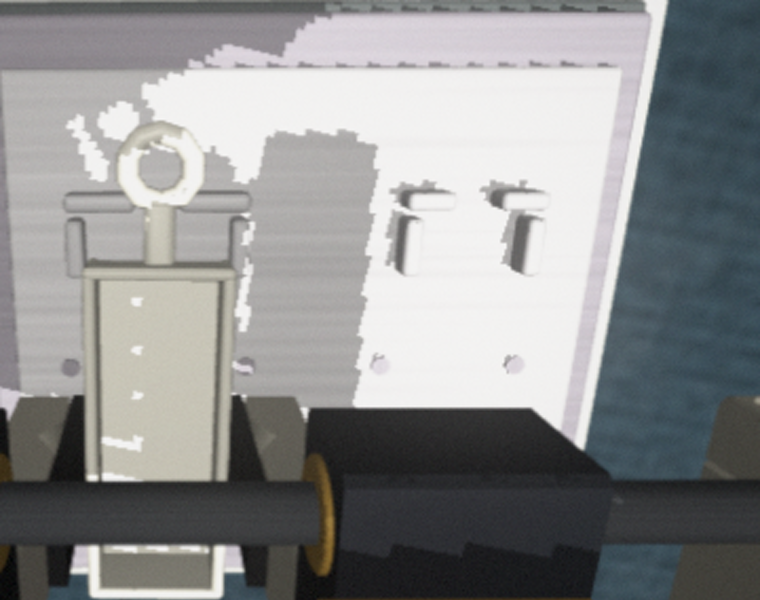

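The wide boat hovers over its nest. The guides are at u=67–86 and 231–248 (rows ≈245), the stop ends at 65 and 250 (row 202). The boat's rim front corners are at (86,268) and (235,268), ring at (161,165).

Run:
```python
from h import *
np.set_printoptions(precision=4,suppress=True)
v=np.load('s3.npy'); s=dict(eef_pos=v[:3],ee_rot=v[3:])
f=lambda p: np.array([200,60])+(np.array(p)+.5)/(760/360)-.5
y=.174; Rm=np.array([[np.cos(y),-np.sin(y)],[np.sin(y),np.cos(y)]])
W=lambda p,z: (pix2w('wrist',f(p),z,s)[:,:2]-v[:2])@Rm   # balance frame rel. to TCP
t=v[2]-.0058
print('stop ends',W([(65,202),(250,202)],.081)); print('guides',W([(86,222),(231,222)],.081))
print('dots',W([(71,366),(246,366),(380,364),(513,364)],.072))
print('rim',W([(86,268),(235,268)],t+.016),'ring',W([(161,165)],t+.0085))
```

```text
stop ends [[-0.0525 -0.0237]
 [-0.0525  0.0252]]
guides [[-0.0472 -0.0183]
 [-0.0471  0.0204]]
dots [[-0.0026 -0.025 ]
 [-0.0025  0.027 ]
 [-0.0031  0.0669]
 [-0.003   0.1067]]
rim [[-0.0436 -0.0148]
 [-0.0435  0.0175]] ring [[-0.0648  0.0015]]
```

To row units: 0.022 m is 22, 0.001 m is 1.

>>> {"name": "advance", "arguments": {"offsets": [[0.02, 1, -0.4, 5, 0], [0.02, 1, -0.4, 12, 0], [0.02, 1, -0.4, 18, 0], [0.02, 1, -0.4, 22, 0], [0.02, 1, -0.4, 25, 0], [0.02, 1, -0.4, 27, 0], [0.02, 1, -0.4, 28, 0], [0.02, 1, -0.4, 28.5, 0], [0.02, 1, -0.4, 29, 0], [0.02, 1, -0.4, 29, 0]]}}

```text
t: 7.33
eef_pos: [0.619, 0.1579, 0.0787]
ee_rot: [3.142, 0.0, -2.969]
force: [-0.8, -0.2, -0.6]
width: 0.0339
gripper_force: 15.0
```

To row units: 0.001 m is 1, 0.0005 m is 0.5.

>>> {"name": "advance", "arguments": {"offsets": [[0.02, 0, 0, 0.5, 0], [0.02, 0, 0, 1, 0], [0.02, 0, 0, 1, 0], [0.02, 0, 0, 1, 0]]}}

```text
t: 7.67
eef_pos: [0.619, 0.1579, 0.0777]
ee_rot: [3.141, 0.0, -2.969]
force: [-0.6, 0.1, -0.2]
width: 0.0337
gripper_force: 15.0
```

>>> {"name": "advance", "arguments": {"offsets": [[0.02, 0, 0, 0.5, 0], [0.02, 0, 0, 0.5, 0]]}}

```text
t: 7.83
eef_pos: [0.619, 0.1579, 0.0773]
ee_rot: [3.142, 0.0, -2.969]
force: [-0.4, 0.4, 2.1]
width: 0.0342
gripper_force: 15.0
```

>>> {"name": "advance", "arguments": {"offsets": [[0.05, 0, 0, 0, 0], [0.05, 0, 0, 0, 0], [0.05, 0, 0, 0, 0], [0.05, 0, 0, 0, 0], [0.05, 0, 0, -3, 0], [0.05, 0, 0, -10, 0], [0.05, 0, 0, -30, 0], [0.05, 0, 0, -60, 0], [0.05, 0, 0, -70, 0], [0.05, 0, 0, -70, 0]]}}

```text
t: 8.67
eef_pos: [0.6209, 0.1587, 0.1515]
ee_rot: [3.14, 0.006, -2.968]
force: [0.6, -0.5, -0.0]
width: 0.0499
gripper_force: 0.0
```

Run:
```python
from h import *
s=arm.get_state(); np.save('s4.npy',np.r_[s['eef_pos'],s['ee_rot']]); print(s['eef_pos'],s['force'])
a=snap('wrist','w4.png'); cv2.imwrite('pics/w4.png',cv2.resize(a[0:345,150:560],(713,600),interpolation=cv2.INTER_CUBIC))
```

```text
[0.62094925 0.15870289 0.15147339] [ 0.61142828 -0.48223636 -0.01045766]
```

View pics/w4.png

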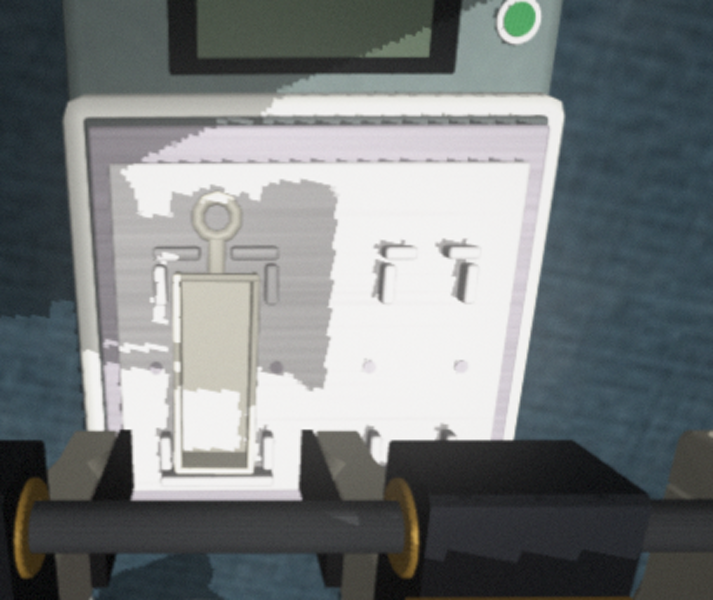

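The wide boat lies inside its nest with the stem through the gap at (217,253) and the body between the guides. The fingers are clear, so the key is next.

>>> {"name": "advance", "arguments": {"offsets": [[0.0, 30, 7, 0, 0], [0.0, 65, 15, 0, 0], [0.0, 100, 22, 0, 0], [0.0, 135, 30, 0, 0], [0.0, 170, 38, 0, 0], [0.0, 182, 41, 20, 0], [0.0, 184, 41, 45, 0], [0.0, 184, 41, 65, 0], [0.0, 184, 41, 80, 0], [0.0, 184, 41, 82, 0], [0.0, 184, 41, 82, 0], [0.0, 184, 41, 82, 0], [0.0, 184, 41, 82, 0]]}}

```text
t: 9.8
eef_pos: [0.4312, 0.167, 0.0659]
ee_rot: [3.141, 0.001, -2.969]
force: [-0.2, 0.1, -0.2]
width: 0.0004
gripper_force: 0.0
```

>>> {"name": "advance", "arguments": {"offsets": [[0.0, 0, 0, 6, 0], [0.0, 0, 0, 12, 0], [0.0, 0, 0, 16, 0], [0.0, 0, 0, 18, 0], [0.0, 0, 0, 19, 0], [0.0, 0, 0, 19.5, 0], [0.0, 0, 0, 19.5, 0]]}}

```text
t: 10.38
eef_pos: [0.4307, 0.1667, 0.0461]
ee_rot: [-3.141, 0.0, -2.968]
force: [-3.0, -1.1, 9.9]
width: 0.0005
gripper_force: 5.2
```

>>> {"name": "advance", "arguments": {"offsets": [[0.0, 0, 0, 0.5, 0], [0.0, 0, 0, 0.5, 0], [0.0, 0, 0, 0.5, 0]]}}

```text
t: 10.63
eef_pos: [0.4307, 0.1667, 0.0459]
ee_rot: [-3.142, 0.0, -2.968]
force: [-3.6, -0.8, 14.4]
width: 0.0003
gripper_force: 7.2
```

>>> {"name": "advance", "arguments": {"offsets": [[0.0, 0, 0, -10, 0], [0.0, 0, 0, -40, 0], [0.0, 0, 0, -80, 0], [0.0, 0, 0, -120, 0], [0.0, 0, -20, -155, 0], [0.06, 6, -50, -175, 0], [0.06, 12, -90, -180, 0], [0.06, 18, -130, -180, 0], [0.06, 23, -170, -180, 0], [0.06, 29, -210, -180, 0], [0.06, 34, -250, -180, 0], [0.06, 40, -290, -180, 0], [0.06, 45, -330, -180, -0.02], [0.06, 50, -370, -180, -0.04], [0.06, 56, -410, -160, -0.05], [0.06, 61, -450, -140, -0.05], [0.06, 65, -475, -120, -0.05], [0.06, 66, -482, -100, -0.05], [0.06, 66, -482, -80, -0.05], [0.06, 66, -482, -80, -0.05]], "squeeze": 15}}

```text
t: 12.3
eef_pos: [0.4453, -0.3193, 0.1205]
ee_rot: [3.137, -0.006, -2.922]
force: [-0.9, -0.3, -0.6]
width: 0.0601
gripper_force: 0.0
```

>>> {"name": "advance", "arguments": {"offsets": [[0.06, 0, 0, 0, 0], [0.06, 0, 0, 0, 0]]}}

```text
t: 12.47
eef_pos: [0.449, -0.3195, 0.1261]
ee_rot: [-3.141, 0.0, -2.918]
force: [-0.3, -0.5, -0.3]
width: 0.06
gripper_force: 0.0
```

Run:
```python
from h import *
s=arm.get_state(); np.save('s5.npy',np.r_[s['eef_pos'],s['ee_rot']]); print(s['eef_pos'],s['ee_rot'])
a=snap('wrist','w5.png'); cv2.imwrite('pics/w5.png',cv2.resize(a,(784,588),interpolation=cv2.INTER_CUBIC))
```

```text
[ 0.44897861 -0.31954956  0.12608068] [-3.14084586e+00  4.40147609e-04 -2.91797668e+00]
```

View pics/w5.png

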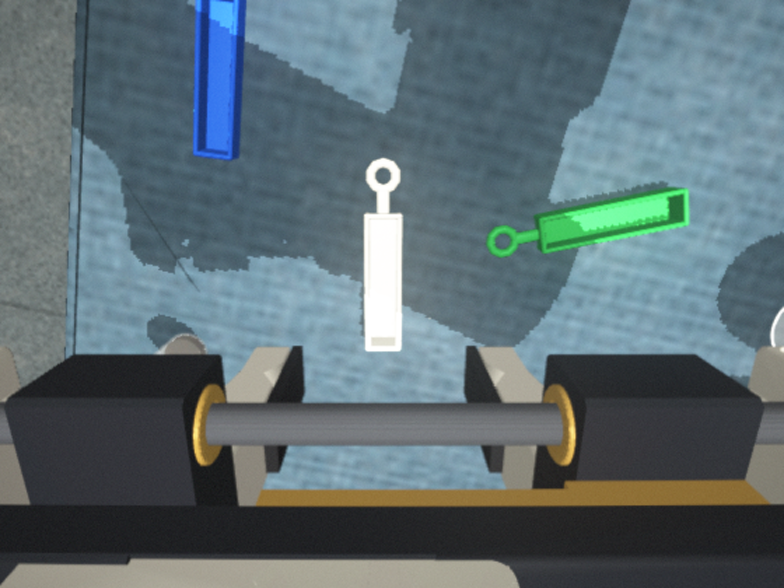

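The narrow white boat is centred between the fingers, with body at (364–402, 213–350) and ring at (383,176). The green and blue ones are well clear, so I descend and grip.

Run:
```python
from h import *
v=np.load('s5.npy'); s=dict(eef_pos=v[:3],ee_rot=v[3:]); g=lambda p:(np.array(p)+.5)/1.4-.5
print(pix2w('wrist',g([(364,213),(402,213),(401,350),(365,350)]),.016,s).mean(0), pix2w('wrist',g([(383,176)]),.0085,s))
```

```text
[ 0.44804939 -0.31982542  0.016     ] [[ 0.38660882 -0.33375731  0.0085    ]]
```

>>> {"name": "advance", "arguments": {"offsets": [[0.06, 0, 0, 35, 0], [0.06, 0, 0, 70, 0], [0.06, 0, 0, 95, 0], [0.06, 0, 0, 110, 0], [0.06, 0, 0, 117, 0], [0.06, 0, 0, 120, 0], [0.06, 0, 0, 120, 0], [0.01, 0, 0, 120, 0], [0.01, 0, 0, 120, 0], [0.01, 0, 0, 120, 0], [0.01, 0, 0, 120, 0], [0.01, 0, 0, 120, 0], [0.01, 0, 0, 120, 0], [0.01, 0, 0, 120, 0], [0.01, 0, 0, 120, 0], [0.01, 0, 0, 120, 0]], "squeeze": 15}}

```text
t: 13.85
eef_pos: [0.4485, -0.3196, 0.0053]
ee_rot: [-3.141, 0.0, -2.919]
force: [-1.0, 0.5, 3.0]
width: 0.0216
gripper_force: 15.0
```

To row units: -0.22 m is -220, 0.43 m is 430.

>>> {"name": "advance", "arguments": {"offsets": [[0.01, 0, 0, -10, 0], [0.01, 0, 0, -40, 0], [0.01, 0, 0, -80, 0], [0.01, 0, 0, -120, 0], [0.01, 0, 0, -160, 0], [0.01, -5, 10, -195, 0], [0.01, -16, 30, -215, 0], [0.01, -32, 60, -220, 0], [0.01, -50, 93, -220, 0], [0.01, -68, 127, -220, 0], [0.01, -86, 161, -220, 0], [0.01, -104, 195, -220, 0], [0.01, -122, 228, -220, 0.01], [0.01, -140, 261, -220, 0.02], [0.01, -158, 295, -220, 0.03], [0.01, -176, 328, -220, 0.04], [0.01, -194, 362, -220, 0.05], [0.01, -212, 395, -220, 0.05], [0.01, -225, 420, -220, 0.05], [0.01, -230, 430, -220, 0.05]]}}

```text
t: 15.52
eef_pos: [0.5782, 0.154, 0.2251]
ee_rot: [3.141, -0.0, -2.966]
force: [1.2, -0.2, 0.6]
width: 0.0218
gripper_force: 15.0
```

>>> {"name": "advance", "arguments": {"offsets": [[0.01, -10, 15, 0, 0], [0.01, -30, 50, 0, 0], [0.01, -39, 73, 0, 0], [0.01, -42, 83, 0, 0], [0.01, -42, 86, 0, 0], [0.01, -42, 86, 0, 0], [0.01, -42, 86, 0, 0], [0.01, -42, 86, 0, 0]]}}

```text
t: 16.18
eef_pos: [0.6042, 0.2414, 0.2254]
ee_rot: [3.142, 0.0, -2.97]
force: [0.5, 0.1, -0.9]
width: 0.0222
gripper_force: 15.0
```

Careful with the scale: shifts go in mm. That gives: 0.134 m is 134, 0.132 m is 132.

>>> {"name": "advance", "arguments": {"offsets": [[0.01, 0, 1, 15, 0], [0.01, 0, 1.6, 45, 0], [0.01, 0, 1.6, 75, 0], [0.01, 0, 1.6, 100, 0], [0.01, 0, 1.6, 118, 0], [0.01, 0, 1.6, 127, 0], [0.01, 0, 1.6, 132, 0], [0.01, 0, 1.6, 134, 0], [0.01, 0, 1.6, 134, 0], [0.01, 0, 1.6, 134, 0], [0.01, 0, 1.6, 134, 0], [0.01, 0, 1.6, 134, 0]]}}

```text
t: 17.18
eef_pos: [0.6045, 0.2445, 0.0921]
ee_rot: [3.141, 0.002, -2.969]
force: [-1.3, 0.5, -0.2]
width: 0.0219
gripper_force: 15.0
```

Run:
```python
from h import *
s=arm.get_state(); np.save('s6.npy',np.r_[s['eef_pos'],s['ee_rot']]); print(s['eef_pos'])
a=snap('wrist','w6.png'); cv2.imwrite('pics/w6.png',cv2.resize(a[60:345,120:480],(760,600),interpolation=cv2.INTER_CUBIC))
```

```text
[0.60448741 0.24449102 0.09213617]
```

View pics/w6.png

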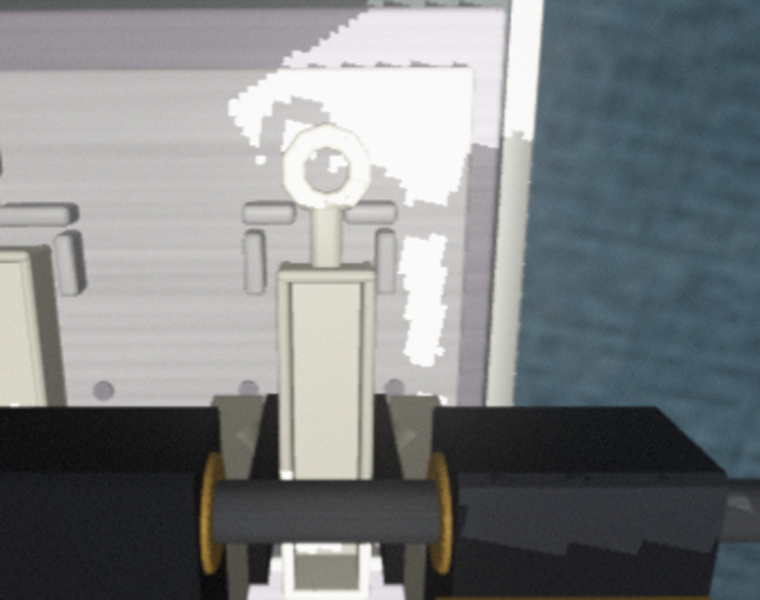

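The narrow boat hangs level over its nest. The ring at (326,168) points to the front over the gap, and the boat is within about 2 mm laterally of the stops' centre (u≈320, boat u≈327). I'll let it settle, nudge it slightly and check.

>>> {"name": "advance", "arguments": {"offsets": [[0.01, 0, -0.5, 0, 0], [0.01, 0, -0.8, 0, 0], [0.01, 0, -0.8, 0, 0], [0.01, 0, -0.8, 0, 0], [0.01, 0, -0.8, 0, 0], [0.01, 0, -0.8, 0, 0], [0.01, 0, -0.8, 0, 0], [0.01, 0, -0.8, 0, 0]]}}

```text
t: 17.9
eef_pos: [0.6042, 0.2434, 0.091]
ee_rot: [-3.142, -0.0, -2.969]
force: [0.0, 0.3, -0.6]
width: 0.0219
gripper_force: 15.0
```

Run:
```python
from h import *
print(arm.get_state()['eef_pos'],abs(arm.get_state()['qd']).max())
arm.job_done()
```

```text
[0.60418716 0.24339067 0.09103943] 0.0030610091204267705
the job is handed in; nothing more can be done
```

The job is handed in at about 18 s: the wide boat is released in its nest, the zero key was pressed fully down and the fingers lifted clear of it, and the narrow boat is held level about 14 mm above the narrow nest; the verdict was not shown to me.

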